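Hold a headphone amplifier square in the corner of a rack shelf for screwing

TASK

Lift the blue headphone amplifier into the free bay of the grey rack shelf, knobs towards the shelf's open front, and seat it flat on the shelf floor in the rear right-hand corner, flush against the rear lip and the right side lip. Finish while still holding it there: keep pressing it firmly against both lips at once so that a colleague can drive the screws through them. Do not force the thin lips, and do not disturb the screwdriver, screw dish, phone or desk microphone.

Things in the scene. Friction and masses are not known exactly. Their poses are not given: they have to be found in the camera images.
- amp_center (a point): Centre (half-way up) of the headphone amplifier: rigid blue metal box 110 mm long (x), 62 wide (y), 46 high (z, up), 0.3 to 0.6 kg, loose on the desk. Front = its -x end: black plate, a yellow and a red knob (17 mm across) standing 14 mm out of it, white stripe across the top at that end. The other sides are plain and flat; it can be gripped across its width.
- amp_front (a point): Centre of the amplifier's front plate, 55 mm from its centre along its -x, 23 mm above its underside; axes as those of amp_center.
- shelf_corner (a point): Inner rear right-hand corner of the rack shelf at floor level (8 mm above the desk), where the inner faces of rear lip and right side lip meet. x points to the shelf's rear, y to its left, z up; the free bay lies at -x, +y of it. With the amplifier home, amp_center is at (-55, +31, +23) mm here and its x axis points along this x.
- shelf: Grey sheet-metal rack shelf, 200 mm deep (x), 222 wide (y), on feet; fixed, does not move when pushed. Origin on the desk under its middle, x to its rear, y to its left. Floor 8 mm above the desk. Lips 3 mm thick, 14 mm above the floor (tops 22 mm above the desk), at rear and both sides; front open. At the front, rack ears 48 mm high stand 16 mm out either side.
- rear_lip: The rear lip of the shelf, a rigid, smooth powder-coated stop (like the shelf floor, friction about 0.2) across its whole width: origin 1.5 mm behind its inner face (which faces the shelf's front), half-way along, 14 mm above the desk. Axes as those of the shelf.
- side_lip: The right side lip of the shelf, a rigid, smooth stop along its right (-y) side: origin 1.5 mm behind its inner face (which faces left), half-way along the shelf's depth, 14 mm above the desk. Axes as those of the shelf.
- amp: The headphone amplifier itself, origin at the centre of its underside; axes as those of amp_center.
- screwdriver: Screwdriver with red handle, 190 mm long, lying on the desk left of the shelf; leave it alone.
- screw_dish: Round steel dish, 92 mm across and 18 mm high, with small screws; origin at the centre of its underside; leave it alone.
- phone: Black smartphone 150 x 72 x 9 mm lying flat; leave it alone.
- desk_mic: Gooseneck microphone on a round dark base 110 mm across, about 270 mm high, left of the shelf; origin at the centre of the base's underside; leave it alone.
- fitted_unit (a point): Centre of the top of the black unit already fitted at the shelf's left: 130 mm (x) by 66 (y), top 48 mm above the desk; it does not move. The free bay between it and the right side lip is 148 mm wide and 197 mm deep. The ears' gussets, 48 mm high, run 25 mm back along the sides from the shelf's front.
Things that resemble listed ones, but are neither listed nor needed, are in the scene too. There is more than one size of the amp; the job needs the smallest.

How it is judged:
By the outcome, as a careful person would: the job done as asked, in the order asked, and still so for the second after the job is handed in, while the arm keeps its last pose, push and grip.
It also fails if it takes over 45 s, if anything falls off the work surface, if the arm or the gripper's body presses on something with over 40 N, if the wrist force passes 120 N, or if a joint passes its speed limit or range.

ROBOT

A 6-joint arm with a two-finger parallel gripper is mounted at the origin on the work surface. World frame = base frame: x ahead of the robot, y to its left, z up, the work surface at z = 0. Lengths are in m, angles in rad, forces in N, time in s.
With the tool pointing down it reaches from about 0.375 to 0.9 m from the base axis. Payload 3.1 kg.
Tool frame: the origin (TCP) lies at the very end of the fingers, on their centre line; the grasp point (between the pads) lies 19 mm behind it; z points along the fingers, y is the line along which they close (so a half turn about z gives the same grasp; the last joint's range is limited). The gripper opens to 87 mm and grips with 3 to 60 N. Pads are 19 mm wide; open, the fingers measure 117 mm over their backs; the gripper's body (75 mm by 190 mm) begins 51 mm behind the grasp point.
Start: joints at [1.119, 0.527, 1.433, -0, 1.181, -0.178], TCP at [0.169, 0.602, 0.223] pointing down, gripper open.
Joint ranges: [-3.08, 3.08], [-0.75, 2.2], [0.22, 2.44], [-1.43, 4.57], [0, 2.65], [-2.85, 2.85]. Speed limits (rad/s): [2.79, 2.79, 3.14, 3.14, 3.14, 3.14].

INTERFACE

Orientations are given as a unit quaternion [x, y, z, w].
In Python, from rig import robot gives the robot as it stands. The module is installed in compiled form; this text tells all that it offers.
- The arm moves only by the tool servo_tool, never from a script. Its argument "rows" is one flat list of numbers, 5 for each row, row after row: the closure, from -1 (fully open) to 1 (shut), so that 0 is half open, then the shift along the tool's x, y, z in m, then the turn about the tool's z in degrees. A call has 1 to 5 rows; each row shifts and turns the commanded pose from where the row before left it, along the tool's axes as they then stand; what a row does not reach is not made up. A row lasts 1/12 s, in which the tool goes at most 41.7 mm and 7.16 degrees, less where a joint would pass 70% of its speed; a pose out of reach is approached as far as the arm can. A call with a gripper value outside its range is refused whole. The fingers move at their own pace and stop on an object; "newtons" is the grip in N (left out, the last holds). Time passes only in rows, so rows that do not move let the fingers close. It gives the time, the measured TCP pose, the force, the opening and the grip force at its end, in the units of the state.
- robot.get_obs(): the state, without advancing time (a new reading comes with each control period).
- robot.camera(name): name is "scene" or "side" or "wrist"; returns a dict with "pixels" (420x560x3 uint8, red, green, blue), "intrinsics" (3x3 intrinsics, pixels), "rvec" (rotation vector, rad) and "tvec" (3), from world to camera coordinates, as OpenCV has them; the wrist camera has in their place "mount" (4x4, takes a point from camera to tool coordinates, whose origin is the TCP and whose axes are the flange's). Camera axes: x right, y down, z forward; pixel columns grow to the right and rows downward; lengths in m; the calibration is good to about 2 mm. A picture is of the moment at which its call begins: read the wrist's pose just before it. There is no depth.
- robot.hand_in(): hands the job in; it is judged then, once.
Trained networks look in a picture, given as the dict that the camera call returned (one of the last four; its "shot" number tells which), for a name from the list of things; names that differ only in an ending like _2 or _b are one class to them, and where a whole thing is asked for, a point or a joint stands for the part that bears it (a point fixed in the world has none). Each returns a list of dicts, best first, with "score" (0 to 1); they miss things now and then, are a little off and sometimes report something else, mostly with a low value. They report only what shows in the picture. A call takes as long as a camera call. They do not tell look-alikes from the thing itself.
- robot.spot_in(picture, query): "at" ([x, y, z] in m, in world coordinates, good to about 4 mm: the middle of the surface that is visible of it).
- robot.outline_of(picture, query): "region" (420x560 bool, what is visible of it).
- robot.place_of(picture, query): "at" ([x, y, z] in m, in world coordinates, good to about 4 mm: a listed point, or the origin of a listed thing).
The state is a dict: "time": time; "q": joint angles; "joint_velocities": joint speeds; "joint_torque": joint torques, N m; "position": TCP position; "tool_rot": TCP orientation; "ft_force": force on the tool from outside, world axes, zero at the start; "moment": the same for the moment, N m; "grip_width": finger opening in m; "grip_force": force on a finger pad.
Only numpy, scipy, OpenCV 4.12 (cv2) and the standard library are available. Lean on these libraries where they do the work, as an engineer would, in place of code of your own. Each camera call takes 0.05 s, during which the arm holds its last target. There are 200 camera calls.

## Working session

There is one attempt and no reset: what is moved stays moved. The work goes in short steps, Python scripts to look and compute and a tool call to move; the robot and the scene stay as the last step left them, time stands still between calls to the robot, and variables do not carry over. Pictures are saved under pics/ and viewed, at most 10 in all, crops included, and the job is handed in when it is done.

Besides the shell and the picture viewer there is one more tool, called after "Emit:" as name(argument=value, ...) on one line, values as JSON. servo_tool: Moves the arm, as the interface text tells. Its arguments: {"type":"object","properties":{"rows":{"type":"array","items":{"type":"number"}},"newtons":{"type":"number"}},"required":["rows"]}

```bash
mkdir -p pics
cat > h.py <<'E'
from rig import robot
import numpy as np, cv2
from scipy.spatial.transform import Rotation as R
def snap(n,f):
    c=robot.camera(n); cv2.imwrite('pics/'+f,c['pixels'][:,:,::-1]); return c
def P(c):
    o=robot.get_obs()
    if 'mount' in c:
        T=np.eye(4);T[:3,:3]=R.from_quat(o['tool_rot']).as_matrix();T[:3,3]=o['position']
        return T@np.array(c['mount'])
    M=np.eye(4);M[:3,:3]=R.from_rotvec(np.ravel(c['rvec'])).as_matrix();M[:3,3]=np.ravel(c['tvec'])
    return np.linalg.inv(M)
def ray(c,uv,z):
    T=P(c);d=T[:3,:3]@np.linalg.solve(np.array(c['intrinsics']),[uv[0],uv[1],1.])
    return T[:3,3]+d*(z-T[2,3])/d[2]
def pix(c,p):
    T=np.linalg.inv(P(c));q=np.array(c['intrinsics'])@(T[:3,:3]@np.array(p)+T[:3,3]);return q[:2]/q[2]
E
python3 - <<'E'
from h import *
for n in ['scene','side']:
    c=snap(n,n+'0.png')
    for q in ['amp_center','amp_front','shelf_corner','shelf','rear_lip','side_lip','screw_dish','phone','desk_mic','fitted_unit','screwdriver']:
        for r in robot.place_of(c,q)[:3]: print(n,q,np.round(r['at'],3),round(r['score'],2),np.round(pix(c,r['at'])))
o=robot.get_obs();print(o['time'],o['position'],o['tool_rot'],o['ft_force'],o['grip_width'])
E
```

```text
scene amp_center [ 0.435 -0.239  0.022] 0.78 [176. 212.]
scene amp_center [ 0.476 -0.413  0.025] 0.74 [111. 225.]
scene amp_center [ 0.236 -0.243  0.036] 0.63 [179. 164.]
scene amp_front [ 0.375 -0.227  0.018] 0.84 [182. 198.]
scene amp_front [ 0.549 -0.428  0.037] 0.77 [ 99. 243.]
scene amp_front [ 0.2   -0.313  0.029] 0.61 [158. 159.]
scene shelf_corner [ 0.603 -0.072  0.007] 0.92 [236. 258.]
scene shelf [0.547 0.063 0.006] 0.63 [286. 239.]
scene rear_lip [0.635 0.028 0.011] 0.78 [275. 264.]
scene side_lip [ 0.512 -0.047  0.014] 0.43 [245. 230.]
scene screw_dish [ 0.714 -0.191  0.004] 0.78 [188. 296.]
scene phone [ 0.691 -0.412 -0.   ] 0.8 [ 99. 295.]
scene desk_mic [0.58  0.482 0.   ] 0.96 [442. 241.]
scene desk_mic [ 0.693 -0.409  0.001] 0.58 [100. 296.]
scene fitted_unit [0.593 0.119 0.051] 0.63 [309. 240.]
scene screwdriver [ 0.51   0.368 -0.001] 0.84 [394. 225.]
side amp_center [ 0.432 -0.239  0.021] 0.91 [345. 278.]
side amp_center [ 0.229 -0.245  0.034] 0.87 [298. 317.]
side amp_center [ 0.476 -0.407  0.033] 0.78 [399. 301.]
side amp_front [ 0.377 -0.227  0.023] 0.91 [329. 2
[... 158 characters left out ...]
88 [343. 222.]
side shelf_corner [0.511 0.364 0.004] 0.61 [238. 172.]
side shelf [0.538 0.056 0.005] 0.77 [301. 212.]
side rear_lip [0.634 0.028 0.016] 0.65 [327. 200.]
side side_lip [ 0.511 -0.049  0.015] 0.54 [318. 231.]
side screw_dish [ 0.716 -0.197 -0.002] 0.91 [392. 226.]
side screw_dish [0.636 0.028 0.015] 0.48 [327. 200.]
side phone [ 0.691 -0.408 -0.   ] 0.62 [440. 267.]
side desk_mic [0.582 0.476 0.001] 0.72 [234. 151.]
side fitted_unit [0.591 0.117 0.048] 0.58 [300. 187.]
side screwdriver [0.513 0.365 0.001] 0.48 [238. 173.]
1.2 [0.16893471 0.6017223  0.22256742] [1.36459231e-01 9.90645687e-01 1.45870698e-05 7.81661617e-06] [-0.3297974  -0.40400954 -0.31372792] 0.08688677005728346
```

View pics/scene0.png

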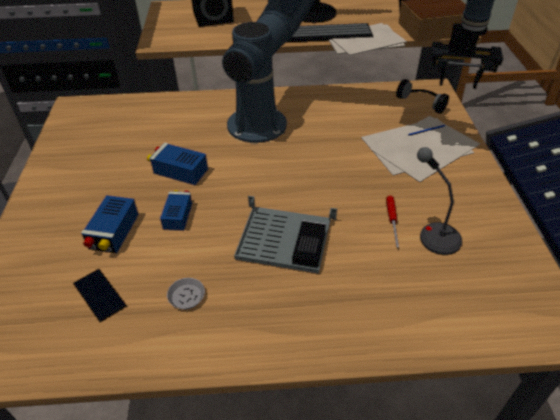

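View pics/side0.png

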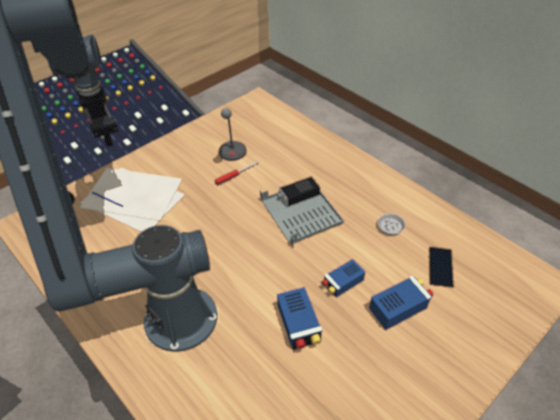

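The smallest amp is the middle one, at scene (176,212) and side (345,278), with its knobs towards the robot. The shelf is at (286,239) with its open front facing the robot and the fitted unit on its left. Next I'll check the mic head clearance and the wrist camera mount.

Run:
```python
from h import *
a=robot.camera('scene');b=robot.camera('side');w=robot.camera('wrist')
for z in(.2,.24,.28):print(ray(a,(425,154),z),ray(b,(226,113),z))
print(w['mount'],w['intrinsics'])
```

```text
[0.45440388 0.43006254 0.2       ] [0.55378939 0.45694802 0.2       ]
[0.50376673 0.40864099 0.24      ] [0.52162667 0.41015252 0.24      ]
[0.55312958 0.38721943 0.28      ] [0.48946395 0.36335702 0.28      ]
[[-9.05665968e-05 -9.57353277e-01 -2.88919877e-01  7.86506129e-02]
 [ 9.99999053e-01 -4.83503418e-04  1.28865163e-03  5.96195938e-04]
 [-1.37338861e-03 -2.88919487e-01  9.57352414e-01 -1.61930124e-01]
 [ 0.00000000e+00  0.00000000e+00  0.00000000e+00  1.00000000e+00]] [[294.08437474   0.         276.58322305]
 [  0.         294.08437474 210.4203467 ]
 [  0.           0.           1.        ]]
```

Emit:
servo_tool(rows=[-1,-0.024,-0.03,0,0,-1,-0.024,-0.03,0,0,-1,-0.024,-0.03,0,0,-1,-0.024,-0.03,0,0,-1,-0.024,-0.03,0,0])

```text
time: 1.77
position: [0.2442, 0.4234, 0.2227]
tool_rot: [0.136, 0.991, 0.0, 0.0]
ft_force: [1.4, 0.6, 0.9]
grip_width: 0.0871
grip_force: 0.0
```

Emit:
servo_tool(rows=[-1,-0.024,-0.03,0,0,-1,-0.024,-0.03,0,0,-1,-0.024,-0.03,0,0,-1,-0.024,-0.03,0,0,-1,-0.024,-0.03,0,0])

```text
time: 2.18
position: [0.3194, 0.2465, 0.2229]
tool_rot: [0.136, 0.991, 0.0, 0.0]
ft_force: [1.6, -0.8, 0.3]
grip_width: 0.087
grip_force: 0.0
```

Emit:
servo_tool(rows=[-1,-0.018,-0.034,0,0,-1,-0.018,-0.034,0,0,-1,-0.018,-0.034,0,0,-1,-0.018,-0.034,0,0,-1,-0.018,-0.034,0,0])

```text
time: 2.6
position: [0.3598, 0.0582, 0.2229]
tool_rot: [0.136, 0.991, 0.0, 0.001]
ft_force: [1.5, -0.3, -0.4]
grip_width: 0.0871
grip_force: 0.0
```

Emit:
servo_tool(rows=[-1,-0.018,-0.034,0,0,-1,-0.018,-0.034,0,0,-1,-0.01,-0.018,0,0,-1,0,0,0,0])

```text
time: 2.93
position: [0.3833, -0.0396, 0.2232]
tool_rot: [0.139, 0.99, -0.001, 0.002]
ft_force: [0.2, -0.3, 0.3]
grip_width: 0.0868
grip_force: 0.0
```

Run:
```python
from h import *
c=snap('wrist','w1.png')
o=robot.get_obs();print(o['time'],o['position'],o['tool_rot'])
for q in ['amp_center','amp_front','shelf_corner','shelf','rear_lip','side_lip','fitted_unit']:
    for r in robot.place_of(c,q)[:2]: print(q,np.round(r['at'],4),round(r['score'],2),np.round(pix(c,r['at'])))
```

```text
2.9833 [ 0.38167728 -0.03729917  0.22283339] [ 1.38729328e-01  9.90330040e-01 -1.69425822e-04  7.46136587e-04]
amp_center [ 0.2331 -0.2444  0.0296] 0.77 [ 66. 116.]
amp_center [ 0.4317 -0.2396  0.0237] 0.69 [141. 263.]
amp_front [ 0.3786 -0.2299  0.0249] 0.57 [131. 227.]
shelf_corner [ 0.6078 -0.0754  0.0092] 0.96 [290. 334.]
shelf_corner [ 0.5399  0.0593 -0.0014] 0.16 [367. 270.]
shelf [ 0.5425  0.0587 -0.0009] 0.88 [367. 272.]
rear_lip [0.6363 0.0278 0.0164] 0.7 [361. 337.]
side_lip [ 0.4303 -0.2398  0.    ] 0.71 [147. 255.]
side_lip [ 0.6083 -0.0774  0.0112] 0.53 [289. 335.]
```

View pics/w1.png

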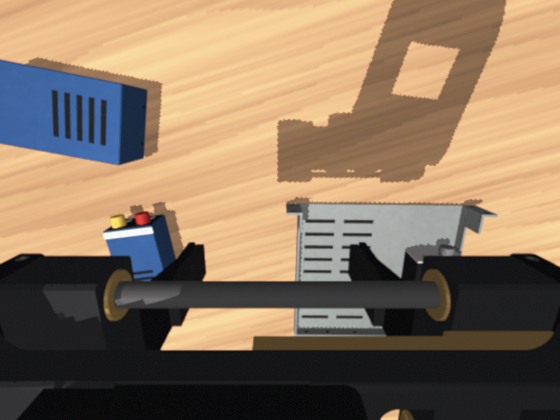

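The wrist view shows the small amp's front with its knobs at (118–142,218), the shelf's right lip running from (303,205) to (296,333), and its rear right corner at about (296,334). I'll move just past the amp so that it is in view, and take a close look.

Emit:
servo_tool(rows=[-1,-0.025,-0.0255,0,0,-1,-0.025,-0.0255,0,0,-1,-0.025,-0.0255,0,0,-1,-0.025,-0.0255,0,0,-1,-0.025,-0.0255,0,0])

```text
time: 3.75
position: [0.4672, -0.1923, 0.2226]
tool_rot: [0.136, 0.991, 0.0, -0.0]
ft_force: [0.4, 1.4, 0.0]
grip_width: 0.0867
grip_force: 0.0
```

Emit:
servo_tool(rows=[-1,-0.025,-0.0255,0,0,-1,-0.025,-0.0255,0,0,-1,0,0,0,0,-1,0,0,0,0])

```text
time: 4.08
position: [0.5016, -0.2552, 0.2221]
tool_rot: [0.137, 0.991, 0.0, -0.0]
ft_force: [-0.1, 0.1, -0.0]
grip_width: 0.0873
grip_force: 0.0
```

Run:
```python
from h import *
c=snap('wrist','w2.png')
np.save('pics/w2.npy',P(c))
o=robot.get_obs();print(o['time'],o['position'],o['tool_rot'])
for q in ['amp_center','amp_front','shelf_corner']:
    for r in robot.place_of(c,q)[:2]: print(q,np.round(r['at'],4),round(r['score'],2),np.round(pix(c,r['at'])))
# shelf from static cams
for n in ['scene','side']:
    c=robot.camera(n)
    for q in ['shelf_corner','rear_lip','side_lip','shelf']:
        for r in robot.place_of(c,q)[:1]: print(n,q,np.round(r['at'],4))
```

```text
4.1333 [ 0.5004789  -0.25350537  0.22186272] [ 1.36373735e-01  9.90656754e-01  7.35178379e-04 -9.27076510e-04]
amp_center [ 0.48   -0.4095  0.0321] 0.93 [150. 207.]
amp_center [ 0.432  -0.2413  0.0264] 0.87 [269. 131.]
amp_front [ 0.5479 -0.4341  0.03  ] 0.96 [153. 259.]
amp_front [ 0.3791 -0.2307  0.0276] 0.57 [265.  81.]
shelf_corner [ 0.6067 -0.0748  0.0091] 0.76 [423. 225.]
scene shelf_corner [ 0.6046 -0.0717  0.0092]
scene rear_lip [0.6367 0.0286 0.0146]
scene side_lip [ 0.5129 -0.0457  0.0167]
scene shelf [0.5432 0.0601 0.0052]
side shelf_corner [ 0.6061 -0.0761  0.0064]
side rear_lip [0.6357 0.0288 0.0156]
side side_lip [ 0.6065 -0.078   0.0071]
side shelf [0.5366 0.0583 0.0019]
```

View pics/w2.png

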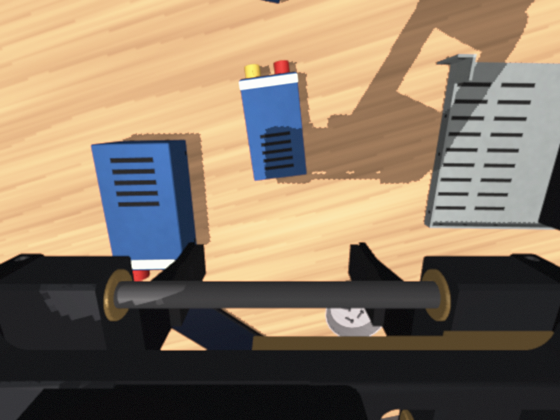

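Run:
```python
from h import *
im=cv2.imread('pics/w2.png')
cv2.imwrite('pics/w2z.png',cv2.resize(im[40:240,420:560],None,fx=4,fy=3,interpolation=cv2.INTER_CUBIC)[:, :560])
c=robot.camera('wrist')
for r in robot.outline_of(c,'amp')[:2]:
    m=r['region'].astype(np.uint8); print(r['score'],cv2.boundingRect(m))
pts=[ray(c,p,.046)[:2] for p in [(241,84),(298,73),(306,174),(255,180)]]
print(np.round(pts,4))
for i in range(4):
    d=pts[(i+1)%4]-pts[i];print(np.linalg.norm(d),np.degrees(np.arctan2(d[1],d[0])))
print(np.mean(pts,0))
# blue-mask top via colour (brighter top)
```

```text
0.73 (91, 140, 105, 141)
0.6 (259, 0, 21, 4)
[[ 0.3782 -0.2582]
 [ 0.3842 -0.1971]
 [ 0.4905 -0.215 ]
 [ 0.4812 -0.274 ]]
0.06137397697107619 84.37061416342029
0.10778546692095299 -9.555035848875123
0.0596719555261964 -98.93048630772421
0.10424582091497281 171.30326734859275
[ 0.4335369  -0.23608929]
```

View pics/w2z.png

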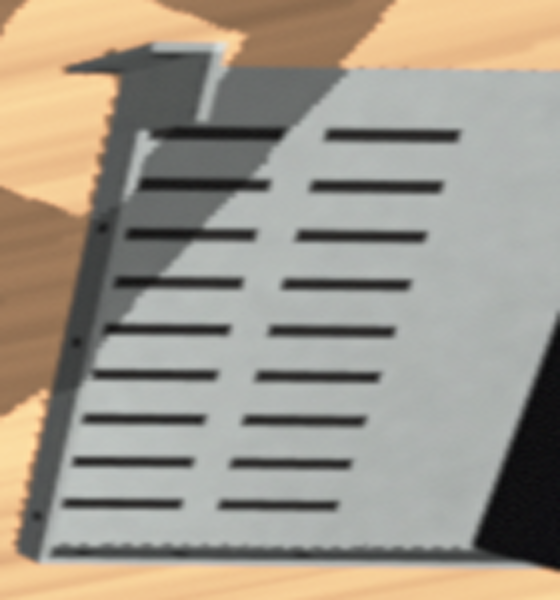

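Run:
```python
from h import *
c=robot.camera('wrist')
Z=lambda x,y,z:ray(c,(420+x/4,40+y/3),z)[:2]
def a(p,q,z):
    d=Z(*q,z)-Z(*p,z);return round(float(np.degrees(np.arctan2(d[1],d[0]))),2)
print('y',a((64,503),(338,506),.008),a((94,375),(380,378),.008),a((138,186),(442,187),.008),a((40,561),(475,563),.022))
print('x',a((138,185),(64,503),.008),a((442,187),(338,506),.008),a((285,134),(182,503),.008))
print(Z(40,561,.022),Z(36,558,.022))
```

```text
y 73.41 73.5 74.07 73.9
x -16.33 -16.31 -16.58
[ 0.6069987  -0.07429684] [ 0.60524734 -0.07538369]
```

The amp measures about 60×107 mm, so it is the smallest, at (0.433,-0.239) with a yaw of about -9°. The shelf yaw is about -16.4° and its corner is at about (0.6055,-0.073). Now I'll go over the amp, turn and descend.

Emit:
servo_tool(rows=[-1,0.0345,-0.002,0,0,-1,0.0345,-0.002,0.01,0,-1,0,0,0.03,-6.5,-1,0,0,0.04,0,-1,0,0,0.03,0], newtons=40)

```text
time: 5.35
position: [0.4328, -0.2396, 0.1116]
tool_rot: [0.08, 0.997, -0.0, 0.0]
ft_force: [0.3, -0.2, -0.6]
grip_width: 0.0869
grip_force: 0.0
```

Emit:
servo_tool(rows=[-1,0,0,0.015,0,-1,0,0,0,0,-1,0,0,0,0])

```text
time: 5.6
position: [0.4331, -0.2396, 0.097]
tool_rot: [0.08, 0.997, 0.001, -0.001]
ft_force: [0.2, 0.3, 0.3]
grip_width: 0.0872
grip_force: 0.0
```

Run:
```python
from h import *
c=snap('side','s2.png');w=robot.camera('wrist')
a=c['pixels'][180:340,260:460,::-1]
a=cv2.resize(a,None,fx=2.6,fy=2.6)
cv2.imwrite('pics/m2.png',np.hstack([cv2.resize(a,(400,320)),cv2.resize(np.ascontiguousarray(w['pixels'][:,:,::-1]),(400,320))]))
o=robot.get_obs();print(o['time'],o['position'],o['tool_rot'],o['ft_force'])
```

```text
5.7 [ 0.43420437 -0.24038505  0.09858854] [ 8.00507559e-02  9.96790047e-01 -7.45634439e-04  9.60843263e-04] [-0.40964523  0.50557636  0.0294478 ]
```

View pics/m2.png

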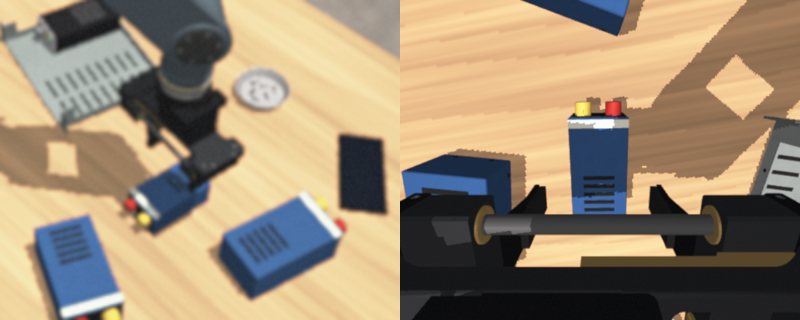

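The amp is centred between the fingers and aligned with them. Descending and gripping.

Emit:
servo_tool(rows=[-1,0,0,0.035,0,-1,0,0,0.03,0,-1,0,0,0.014,0,-1,0,0,0,0,1,0,0,0,0], newtons=40)

```text
time: 6.12
position: [0.4339, -0.2401, 0.0193]
tool_rot: [0.08, 0.997, -0.0, 0.0]
ft_force: [-0.1, 0.7, -0.2]
grip_width: 0.0852
grip_force: 0.0
```

Emit:
servo_tool(rows=[1,0,0,0,0,1,0,0,0,0,1,0,0,0,0,1,0,0,0,0,1,0,0,0,0])

```text
time: 6.53
position: [0.4339, -0.2396, 0.0197]
tool_rot: [0.08, 0.997, -0.0, 0.001]
ft_force: [1.7, 2.1, 7.6]
grip_width: 0.0618
grip_force: 39.9
```

Emit:
servo_tool(rows=[1,0,0,-0.02,0,1,0,0,-0.03,0,1,0,0,-0.03,0,1,0,0,0,3.6,1,0,0,0,3.6])

```text
time: 6.95
position: [0.4341, -0.2403, 0.1003]
tool_rot: [0.144, 0.99, -0.001, 0.002]
ft_force: [0.1, 1.2, -6.1]
grip_width: 0.0618
grip_force: 39.9
```

Emit:
servo_tool(rows=[1,-0.004,0.02,0,0,1,-0.007,0.035,0,0,1,-0.007,0.035,0,0,1,-0.007,0.035,0,0,1,-0.007,0.035,0,0])

```text
time: 7.37
position: [0.5088, -0.0935, 0.0981]
tool_rot: [0.143, 0.99, 0.0, -0.001]
ft_force: [0.3, -0.2, -4.7]
grip_width: 0.0617
grip_force: 39.9
```

Emit:
servo_tool(rows=[1,-0.007,0.035,0,0,1,-0.007,0.035,0,0,1,-0.004,0.019,0,0,1,0,0,0,0,1,0,0,0,0])

```text
time: 7.78
position: [0.5509, -0.0135, 0.0979]
tool_rot: [0.141, 0.99, -0.0, -0.001]
ft_force: [-0.4, -0.6, -4.4]
grip_width: 0.0616
grip_force: 39.9
```

Run:
```python
from h import *
w=snap('wrist','w3.png')
o=robot.get_obs();print(o['time'],o['position'],o['tool_rot'],o['ft_force'],o['grip_width'],o['grip_force'])
for q in ['amp_center','amp_front','shelf_corner']:
    for r in robot.place_of(w,q)[:2]: print(q,np.round(r['at'],4),round(r['score'],2),np.round(pix(w,r['at'])))
for n in ['scene','side']:
    c=robot.camera(n)
    for q in ['amp_center','amp_front','shelf_corner']:
        for r in robot.place_of(c,q)[:3]: print(n,q,np.round(r['at'],4),round(r['score'],2))
```

```text
7.8333 [ 0.55036858 -0.01447658  0.09793687] [ 1.41759081e-01  9.89900455e-01 -2.03783349e-04 -1.18801908e-03] [ 0.03974746 -0.65740741 -5.40470354] 0.06175083826980796 39.93108649738133
amp_center [ 0.5526 -0.0158  0.1016] 0.81 [275. 264.]
amp_front [0.4965 0.0026 0.1039] 0.88 [279. 165.]
amp_front [ 0.5505 -0.0157  0.1012] 0.65 [275. 260.]
scene amp_center [ 0.2322 -0.2452  0.035 ] 0.85
scene amp_center [ 0.477  -0.412   0.0265] 0.79
scene amp_center [ 0.5468 -0.0147  0.0997] 0.69
scene amp_front [ 0.547  -0.4294  0.0367] 0.8
scene amp_front [ 0.4944 -0.0012  0.1011] 0.79
scene amp_front [ 0.1984 -0.3123  0.0263] 0.78
scene shelf_corner [ 0.6061 -0.0733  0.0039] 0.6
scene shelf_corner [ 0.5123  0.3675 -0.0011] 0.17
side amp_center [ 0.2313 -0.2457  0.034 ] 0.92
side amp_center [ 0.4709 -0.4068  0.0318] 0.91
side amp_front [0.4965 0.0023 0.1034] 0.71
side amp_front [ 0.1949 -0.3157  0.0338] 0.65
side amp_front [ 0.5483 -0.4306  0.0346] 0.6
side shelf_corner [ 0.6066 -0.0741  0.007 ] 0.62
```

View pics/w3.png

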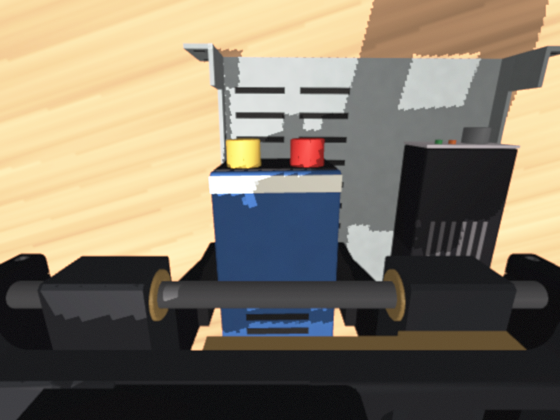

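The amp is held straight between the fingers, with its knobs towards the open front at (243–307,152). It is aligned with the slots and clear of both lips. Lowering.

Emit:
servo_tool(rows=[1,0,0,0.03,0,1,0,0,0.025,0,1,0,0,0.009,0,1,0,0,0.002,0,1,0,0,0,0], newtons=50)

```text
time: 8.8
position: [0.5513, -0.0148, 0.0322]
tool_rot: [0.143, 0.99, 0.0, -0.001]
ft_force: [0.4, -0.9, -4.4]
grip_width: 0.062
grip_force: 49.9
```

Emit:
servo_tool(rows=[1,0,0,0.002,0,1,0,0,0.001,0,1,0,0,0,0,1,0,0,0,0])

```text
time: 9.13
position: [0.5521, -0.0149, 0.0304]
tool_rot: [0.142, 0.99, -0.0, 0.001]
ft_force: [0.7, 0.1, -6.1]
grip_width: 0.0619
grip_force: 49.9
```

Emit:
servo_tool(rows=[1,0,0,0.001,0,1,0,0,0.001,0,1,0,0,0,0,1,0,0,0,0])

```text
time: 9.47
position: [0.5518, -0.0149, 0.0278]
tool_rot: [0.143, 0.99, -0.0, 0.0]
ft_force: [0.6, 0.6, -3.4]
grip_width: 0.0614
grip_force: 49.9
```

Emit:
servo_tool(rows=[1,0,0,0.001,0,1,0,0,0,0,1,0,0,0,0])

```text
time: 9.72
position: [0.5518, -0.0149, 0.0278]
tool_rot: [0.143, 0.99, -0.0, 0.0]
ft_force: [-1.9, 0.9, 4.9]
grip_width: 0.0615
grip_force: 49.9
```

It is touching the floor with about 10 N. Sliding towards the side lip first.

Emit:
servo_tool(rows=[1,0,-0.003,0,0,1,0,-0.003,0,0,1,0,0,0,0])

```text
time: 9.97
position: [0.551, -0.0206, 0.0278]
tool_rot: [0.143, 0.99, 0.0, 0.001]
ft_force: [-0.7, 1.8, 5.6]
grip_width: 0.0616
grip_force: 49.9
```

Emit:
servo_tool(rows=[1,0,-0.001,0,0,1,0,-0.001,0,0,1,0,0,0,0])

```text
time: 10.22
position: [0.5507, -0.0223, 0.0278]
tool_rot: [0.143, 0.99, 0.0, 0.002]
ft_force: [0.0, 2.3, 5.2]
grip_width: 0.0617
grip_force: 49.9
```

Emit:
servo_tool(rows=[1,0,-0.001,0,0,1,0,-0.001,0,0,1,0,0,0,0])

```text
time: 10.47
position: [0.5502, -0.0242, 0.0278]
tool_rot: [0.143, 0.99, 0.0, 0.002]
ft_force: [0.1, 2.8, 5.0]
grip_width: 0.0618
grip_force: 49.9
```

Emit:
servo_tool(rows=[1,0,-0.001,0,0,1,0,0,0,0])

```text
time: 10.63
position: [0.5502, -0.0245, 0.0278]
tool_rot: [0.144, 0.99, 0.001, 0.002]
ft_force: [1.2, 6.0, 4.5]
grip_width: 0.0618
grip_force: 49.9
```

Emit:
servo_tool(rows=[1,0,-0.001,0,0,1,0,0,0,0])

```text
time: 10.8
position: [0.5502, -0.0247, 0.0278]
tool_rot: [0.145, 0.989, 0.002, 0.002]
ft_force: [1.5, 8.7, 4.8]
grip_width: 0.0619
grip_force: 49.9
```

Side lip contact is where I predicted it, with about 12 mm left to the rear lip. Sliding rearwards.

Emit:
servo_tool(rows=[1,-0.003,0,0,0,1,-0.003,0,0,0,1,-0.002,0,0,0,1,0,0,0,0])

```text
time: 11.13
position: [0.5527, -0.0255, 0.0278]
tool_rot: [0.144, 0.99, 0.002, -0.003]
ft_force: [-6.2, 8.7, 13.2]
grip_width: 0.0617
grip_force: 49.9
```

Emit:
servo_tool(rows=[1,-0.001,0,0,0,1,-0.001,0,0,0,1,0,0,0,0])

```text
time: 11.38
position: [0.5541, -0.026, 0.0277]
tool_rot: [0.144, 0.99, 0.002, -0.004]
ft_force: [-6.8, 9.7, 13.9]
grip_width: 0.0618
grip_force: 49.9
```

Emit:
servo_tool(rows=[1,-0.001,0,0,0,1,0,0,0,0])

```text
time: 11.55
position: [0.5549, -0.0262, 0.0278]
tool_rot: [0.144, 0.99, 0.002, -0.004]
ft_force: [-7.1, 9.4, 12.6]
grip_width: 0.0617
grip_force: 49.9
```

Emit:
servo_tool(rows=[1,-0.001,0,-0.0005,0,1,-0.001,0,0,0,1,-0.001,0,0,0,1,-0.001,0,0,0,1,0,0,0,0])

```text
time: 11.97
position: [0.5594, -0.0276, 0.0278]
tool_rot: [0.144, 0.99, 0.002, -0.003]
ft_force: [-5.3, 9.5, 8.7]
grip_width: 0.0617
grip_force: 49.9
```

Emit:
servo_tool(rows=[1,-0.001,0,0,0,1,-0.001,0,0,0,1,0,0,0,0])

```text
time: 12.22
position: [0.5614, -0.0281, 0.0278]
tool_rot: [0.144, 0.99, 0.002, -0.003]
ft_force: [-5.5, 8.0, 9.0]
grip_width: 0.0617
grip_force: 49.9
```

Emit:
servo_tool(rows=[1,-0.001,0,0,0,1,0,0,0,0])

```text
time: 12.38
position: [0.5622, -0.0284, 0.0278]
tool_rot: [0.144, 0.99, 0.002, -0.003]
ft_force: [-5.8, 8.7, 9.3]
grip_width: 0.0616
grip_force: 49.9
```

Emit:
servo_tool(rows=[1,-0.001,0,0,0,1,0,0,0,0])

```text
time: 12.55
position: [0.5632, -0.0287, 0.0278]
tool_rot: [0.144, 0.99, 0.002, -0.003]
ft_force: [-5.3, 8.6, 9.8]
grip_width: 0.0619
grip_force: 49.9
```

Still sliding, so no rear contact yet.

Emit:
servo_tool(rows=[1,-0.001,0,0,0,1,-0.001,0,0,0,1,0,0,0,0])

```text
time: 12.8
position: [0.5637, -0.0288, 0.0278]
tool_rot: [0.144, 0.99, 0.002, -0.005]
ft_force: [-8.2, 9.5, 11.0]
grip_width: 0.0616
grip_force: 49.9
```

Emit:
servo_tool(rows=[1,-0.001,0,0,0,1,-0.001,0,0,0,1,0,0,0,0])

```text
time: 13.05
position: [0.5637, -0.0288, 0.0277]
tool_rot: [0.144, 0.99, 0.002, -0.007]
ft_force: [-10.8, 10.9, 14.1]
grip_width: 0.0616
grip_force: 50.0
```

Rear contact at (0.5637,-0.0288), which is within 2 mm of the prediction. TCP height is unchanged, so the amp is still flat. I'll build up a moderate press on both lips.

Emit:
servo_tool(rows=[1,0,-0.001,0,0,1,0,-0.001,0,0,1,0,0,0,0])

```text
time: 13.3
position: [0.5637, -0.029, 0.0278]
tool_rot: [0.144, 0.99, 0.004, -0.006]
ft_force: [-8.7, 15.9, 13.9]
grip_width: 0.0619
grip_force: 50.0
```

Emit:
servo_tool(rows=[1,-0.001,0,0,0,1,-0.0005,0,0,0,1,0,0,0,0])

```text
time: 13.55
position: [0.5638, -0.029, 0.0278]
tool_rot: [0.144, 0.99, 0.004, -0.008]
ft_force: [-10.2, 16.7, 15.8]
grip_width: 0.0618
grip_force: 50.0
```

Run:
```python
from h import *
w=snap('wrist','w4.png')
o=robot.get_obs();print(o['time'],o['position'],o['tool_rot'],o['ft_force'],o['moment'])
s=robot.camera('side');sc=robot.camera('scene')
for c in (w,s,sc):
    for q in ['amp_center','amp_front','shelf_corner','amp']:
        for r in robot.place_of(c,q)[:3]:
            if abs(r['at'][0]-.55)<.09 and abs(r['at'][1])<.12:print(q,np.round(r['at'],4),round(r['score'],2))
a=cv2.resize(np.ascontiguousarray(s['pixels'][160:260,270:390,::-1]),(390,400),interpolation=cv2.INTER_CUBIC)
cv2.imwrite('pics/m4.png',np.hstack([a,cv2.resize(np.ascontiguousarray(w['pixels'][0:340,150:450,::-1]),(400,400))]))
g=[cv2.cvtColor(cv2.imread('pics/'+f),cv2.COLOR_BGR2GRAY).astype(np.float32) for f in('w3.png','w4.png')]
print([(y,cv2.phaseCorrelate(g[0][y:y+h,215:335],g[1][y:y+h,215:335])) for y,h in((140,55),(310,24))])
```

```text
13.6 [ 0.5637816  -0.02898444  0.02777775] [ 0.14381923  0.98956639  0.00363974 -0.0078189 ] [-10.55220308  17.45428134  15.21005421] [ 2.58494602  1.25037896 -0.20177978]
amp_center [ 0.5642 -0.0316  0.0297] 0.63
amp_center [ 0.5079 -0.0116  0.0352] 0.18
amp_front [ 0.5067 -0.0124  0.0351] 0.71
amp_front [ 0.5649 -0.0324  0.0319] 0.56
amp [ 0.5629 -0.0294  0.008 ] 0.79
amp_center [ 0.5623 -0.0315  0.0303] 0.6
shelf_corner [ 0.6076 -0.0766  0.0092] 0.77
shelf_corner [ 0.5584 -0.0287  0.0099] 0.51
amp_center [ 0.559  -0.0302  0.0294] 0.92
shelf_corner [ 0.6056 -0.0719  0.0089] 0.6
amp [ 0.5606 -0.0287  0.0066] 0.61
[(140, ((0.3102122437756947, -0.5650464973567111), 0.6230225361718071)), (310, ((-0.09551779494000101, -0.15139603887132402), 0.5156804056631195))]
```

View pics/m4.png

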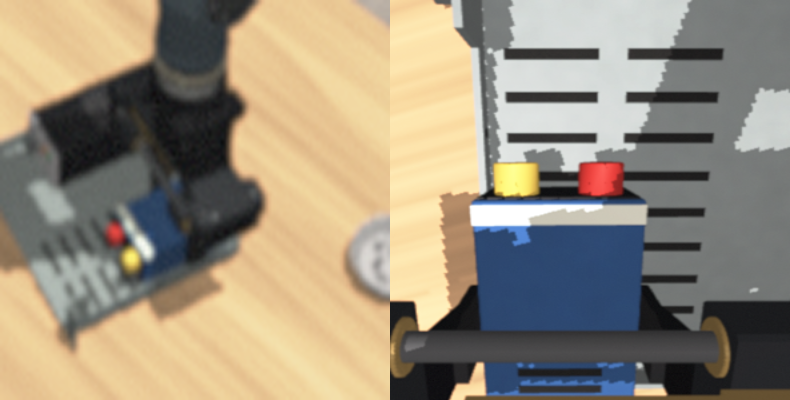

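The amp is seated in the rear right corner with its knobs at the open front. The stripe has shifted about 0.6 px relative to the gripper, so the amp stayed flat while the wrist tilted slightly. It presses with about 14 N on the rear lip and 13 N on the side lip. Handing in.

```bash
python3 -c "
from rig import robot
print(robot.get_obs()['ft_force']);print(robot.hand_in())"
```

```text
[-10.83057708  17.29637078  15.88183645]
the job is handed in; nothing more can be done
None
```

I handed the job in with the amplifier in the rear right corner of the shelf, apparently flat on the floor with its knobs towards the open front, still gripped at 50 N and pushed about 14 N rearwards (part of it friction) and 13 N against the side lip, with nothing else touched as far as I could see; no verdict was shown.

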